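# Wedge a row of tins tight in a transit carrier

### The job

The tins in the grey metal carrier rattle: lift its loose lid off by the knob and set it down flat on clear worktop. Then take the white wedge from its stand and drive it, point down, into the gap between the cross bar and the row of tins until the row is locked tight, firmly but without crushing the tins, and let go. Leave the tins standing flat in the carrier and everything else on the worktop where it is.

Things in the scene. Friction and masses are not known exactly. Their poses are not given: they have to be found in the camera images.
- carrier: Open grey metal box fixed to the worktop, 80 x 250 x 44 mm, under the lid at the start. Origin: centre of its underside; y along its length, x across, z up. Inside 68 x 238 mm, slippery floor 4 mm, walls 6 mm thick. Three tins stand in a row along y. At the +y end a sprung end plate, 30 mm tall, rests with its face at y = +102 mm; it yields about 1 mm for each 8 N, at most 7 mm.
- carrier_gap (a point): Point of the carrier at y = -99.7 mm, 38 mm above the worktop: the usual place of the top edge of the steel cross bar (8 mm thick, across the inside, fixed, 38 mm high) on the side of the tins. The bar is adjustable: its face is really up to 1.5 mm either way along y. The wedge's gap lies between that face and tin_a and is 7.5 to 11 mm wide.
- lid_knob (a point): Centre of the black knob of the loose lid; 22 mm across, neck 14 mm; the thick part reaches from 10 mm above to 8 mm below this point. The lid is an grey metal plate 84 x 254 mm (long axis y), 4 mm thick, top face 20 mm below this point, with a 62 x 232 mm plate 4 mm thick under it that drops into the carrier. 0.13 to 0.23 kg.
- lid: The lid: origin at the centre of its lowest face, 28 mm below the knob's centre; z up, y along its length. The worktop from world y = 0.27 to 0.54 m, x = 0.44 to 0.56 m is clear for it.
- wedge_head (a point): Centre of the head of the white plastic wedge, which stands point down in a fixed black slotted stand (70 x 50 x 36 mm) and lifts straight out. Head 50 (x) x 16.7 (y) x 42 mm (z): its top is 21 mm above this point. Below it the blade, 36 mm wide (x), 32 mm tall; its point is 53 mm below this centre. 0.08 to 0.17 kg.
- wedge: The wedge: origin 53 mm below wedge_head, at the height of the point. Blade: flat upright face at y = -8.3 mm, flush with the head; the other face slopes 1 in 3, so it is 6 mm thick at the point (y -8.3 to -2.3 mm) and 16.7 mm at the head. In use the flat face is against the bar (carrier's -y), the slope against tin_a.
- wedge_point (a point): Middle of the edge at the wedge's point (body y = -5.3 mm). A downward push of 15 to 20 N locks the row; friction then holds the wedge when released. Depending on the bar, the point ends 8 to 28 mm below the tin's top. Clamping with more than 25 N crushes the tins.
- tin_a_center (a point): Centre of the round tin (white, blue top) nearest the bar; 64 mm across, 30 mm tall, standing on the carrier's floor, 0.06 kg.
- tin_b_center (a point): Centre of the middle tin, the same size.
- tin_c_center (a point): Centre of the tin next to the end plate, the same size.
- tin_a: Tin nearest the bar: origin at the centre of its underside, z up.
- tin_b: Middle tin: origin at the centre of its underside, z up.
- tin_c: Tin next to the end plate: origin at the centre of its underside, z up.

How it is judged (in metres and radians):
On the way, in this order (a step that is already met when the one before it is completed fails the run):
1. the lid lies flat on the worktop, let go (height (world z) of lid_knob below 0.034 m and angle between lid's own z axis and vertical below 0.06 rad and linear speed of lid below 0.02 m/s and angular speed of lid below 0.2 rad/s and contact force between the fingers and lid below 0.1 N), for 0.2 s.
2. the wedge is driven between bar and tin and clamps the row (contact force between wedge and tin_a above 4 N and z of wedge_head in the frame of carrier below 0.078 m and angle between wedge_head's own z axis and vertical below 0.2 rad and y of wedge_head in the frame of carrier between -0.11 and -0.08 m), for 0.2 s.
At the end, for the whole second after the job is handed in: Lid flat on the worktop. Wedge between bar and tin_a, upright (0.2 rad), head centre under 78 mm high, 80 to 110 mm from carrier centre, at rest, pressing tin_a with over 4 N; tin_c pressed on carrier or end plate with over 3 N; tins flat on the carrier floor (5 mm, 0.12 rad) (all of step 2 and height (world z) of lid_knob below 0.034 m and angle between lid's own z axis and vertical below 0.06 rad and linear speed of each of lid, wedge, tin_a below 0.02 m/s and angular speed of each of lid, wedge, tin_a below 0.2 rad/s and angle between each of tin_a, tin_b, tin_c's own z axis and vertical below 0.12 rad and z of each of tin_a, tin_b, tin_c in the frame of carrier below 0.009 m and contact force between tin_c and carrier above 3 N); the robot touches nothing.
It fails at once if the tins are crushed: wedge and tin pressed together with more than 25 N (contact force between wedge and tin_a above 25 N).
It fails at once if a bystander is shifted by more than 20 mm (distance of any of timer, vial_brown, dropper, pen, tape, tweezers, acid_bottle from where it was at the start of the episode above 0.02 m).
It fails at once if a tin is tipped (angle between any of tin_a, tin_b, tin_c's own z axis and vertical above 0.35 rad).
It also fails if it takes over 72 s, if anything falls off the work surface, if the arm or the gripper's body presses on something with over 40 N, if the wrist force passes 120 N, or if a joint passes its speed limit or range.

### The arm

A 6-joint arm with a two-finger parallel gripper is mounted at the origin on a cart in front of the work surface, level with it; the furniture and walls round the work are solid. World frame = base frame: x ahead of the robot, y to its left, z up, the work surface at z = 0. Lengths are in mm, angles in rad, forces in N, time in s.
With the tool pointing down it reaches from about 275 to 825 mm from the base axis. Payload 5.2 kg.
Tool frame: the origin (TCP) lies midway between the tips of the shut fingers; the grasp point (between the pads) lies 19 mm behind it; z points along the fingers, y is the line along which they close (so a half turn about z gives the same grasp; the last joint's range is limited). The gripper opens to 93 mm and grips with 3 to 60 N. Pads are 15 mm wide; open, the fingers measure 128 mm over their backs; the gripper's body (75 mm by 188 mm) begins 65 mm behind the grasp point.
Start: joints at [-1.507, 0.259, 1.535, -0, 1.348, -0.203], TCP at [145.026, -530.54, 218.653] pointing down, gripper open.
Joint ranges: [-3.14, 3.14], [-0.91, 2.08], [0.19, 2.58], [-1.22, 4.36], [0.22, 2.71], [-3.12, 3.12]. Speed limits (rad/s): [2.57, 2.57, 3.14, 3.14, 3.14, 3.14].

### API

Orientations are given as a rotation vector (axis times angle).
In Python, from plant import ctrl, camera, camera_model, readout gives the robot as it stands. Calls block until the motion is done:
- ctrl.reach(position, orientation): joint-space move of the TCP to a pose.
- ctrl.move_linear(position, rotation=None, max_speed=150): straight line of the TCP; rotation=None keeps the orientation; max_speed is the mean speed in mm/s.
- ctrl.move_j(angles): joint-space move.
- ctrl.set_gripper(opening, squeeze=None): finger opening in mm; squeeze is the grip in N (None keeps the last); returns when the fingers have stopped.
- ctrl.dwell(seconds).
- ctrl.solve_ik(position, orientation): joint angles nearest the present ones, or None.
- camera(name): name is "side" or "top"; returns the picture (400x640x3 uint8, red, green, blue); there is no depth.
- camera_model(name): a dict with "fovy" (degrees; the focal length in pixels is half the picture's height over the tangent of half this angle, whatever the lens; pixels are square), "cx", "cy" (the principal point, pixels), "origin" and "attitude" of the camera in the world. Camera axes: x right, y down, z forward; pixel columns grow to the right and rows downward; lengths in mm; the calibration is good to about 2 mm. A picture is of the moment at which its call begins. camera_model takes no time and is no camera call.
A pose or a line that the arm cannot do raises ctrl.MotionError and nothing moves.
- ctrl.close_job(): hands the job in; it is judged then, once.
Readings, each from a call of its own:
- readout.read_time_s(): time.
- readout.read_joints(): joint angles.
- readout.read_qvel(): joint speeds.
- readout.read_effort(): joint torques, N m.
- readout.read_tcp_pos(): TCP position.
- readout.read_eef_rot(): TCP orientation.
- readout.read_contact_force(): force on the tool from outside, world axes, zero at the start.
- readout.read_ft_torque(): the same for the moment, N m.
- readout.read_finger_gap(): finger opening in mm.
- readout.read_finger_force(): force on a finger pad.
Only numpy, scipy, OpenCV 4.12 (cv2) and the standard library are available. Lean on these libraries where they do the work, as an engineer would, in place of code of your own. Each camera call takes 0.05 s, during which the arm holds its last target. There are 200 camera calls.

## Working session

There is one attempt and no reset: what is moved stays moved. The work goes in short steps, each a Python script; the robot and the scene stay as the last script left them, time stands still between calls to the robot, and variables do not carry over. Pictures are saved under pics/ and viewed, at most 10 in all, crops included, and the job is handed in when it is done.

```bash
ls; mkdir -p pics; python3 - <<'E'
from plant import ctrl, camera, camera_model, readout
import cv2
for n in("side","top"):
    im=camera(n); cv2.imwrite(f"pics/{n}0.png",im[:,:,::-1]); print(n,camera_model(n))
print(readout.read_time_s(),readout.read_tcp_pos(),readout.read_eef_rot())
E
```

```text
pics
side {'fovy': 49.315513668391915, 'cx': 319.78702348548535, 'cy': 199.91050952098564, 'origin': array([283.62921096, 583.60414211, 617.35979356]), 'attitude': array([-0.42290275,  2.68682608, -1.26946441])}
top {'fovy': 54.057241560725075, 'cx': 321.76495395933836, 'cy': 200.27969535626016, 'origin': array([407.39546811, -53.35556999, 934.9007087 ]), 'attitude': array([-2.18508838,  2.14769472, -0.11345141])}
0.1 [ 144.99627283 -530.04206561  217.90179874] [-3.11205839e+00 -4.17579035e-01 -1.78738384e-04]
```

View pics/top0.png

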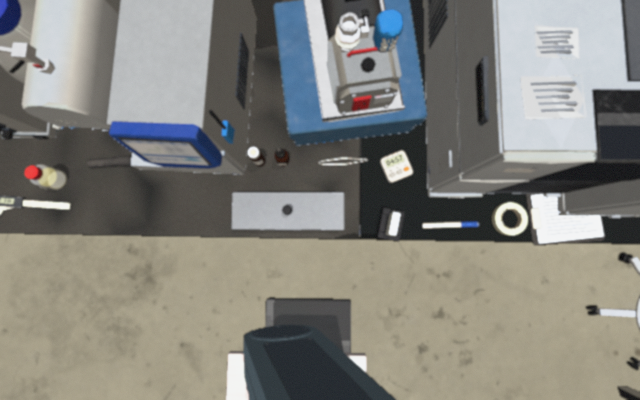

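View pics/side0.png

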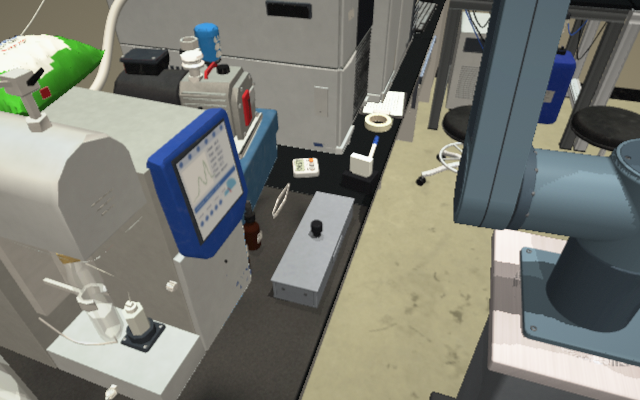

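The top view shows the lid at (288,210) with its knob, and the wedge's white head at about (392,223) in its stand, turned slightly. In the side view the knob is at (317,228) and the wedge at (362,163). Next I'll measure them.

```bash
cat > h.py <<'E'
from plant import ctrl, camera, camera_model, readout
import cv2, numpy as np
from scipy.spatial.transform import Rotation as R
def ray(n,p):
    m=camera_model(n); f=200/np.tan(np.radians(m['fovy']/2))
    d=R.from_rotvec(m['attitude']).apply([(p[0]-m['cx'])/f,(p[1]-m['cy'])/f,1]); return m['origin'],d/np.linalg.norm(d)
def plane(n,p,z):
    o,d=ray(n,p); return (o+d*(z-o[2])/d[2]).round(1)
def proj(n,X):
    m=camera_model(n); f=200/np.tan(np.radians(m['fovy']/2))
    c=R.from_rotvec(m['attitude']).inv().apply(np.array(X,float)-m['origin']); return (c[...,:2]/c[...,2:]*f+[m['cx'],m['cy']]).round(1)
def tri(p,q):
    (a,u),(b,v)=ray('top',p),ray('side',q)
    s=np.linalg.lstsq(np.c_[u,-v],b-a,rcond=None)[0]; A=a+s[0]*u;B=b+s[1]*v
    return ((A+B)/2).round(1), round(float(np.linalg.norm(A-B)),1)
def blobs(mask,x0,y0,x1,y1,amin=15):
    m=np.zeros(mask.shape,np.uint8); m[y0:y1,x0:x1]=mask[y0:y1,x0:x1]
    cs=cv2.findContours(m,cv2.RETR_EXTERNAL,cv2.CHAIN_APPROX_NONE)[0]
    return sorted([c for c in cs if cv2.contourArea(c)>=amin],key=cv2.contourArea,reverse=True)
def down(a): # tool down, closing axis (tool y) at angle a from world y
    return (R.from_euler('z',a)*R.from_rotvec([np.pi,0,0])).as_rotvec()
E
python3 - <<'E'
from h import *
t=cv2.imread('pics/top0.png');s=cv2.imread('pics/side0.png')
g=cv2.cvtColor(t,6);gs=cv2.cvtColor(s,6)
def show(n,c):
    M=cv2.moments(c);print(n,cv2.contourArea(c),(M['m10']/M['m00'],M['m01']/M['m00']),cv2.boundingRect(c),cv2.minAreaRect(c));return (M['m10']/M['m00'],M['m01']/M['m00'])
lid=blobs((g>110).astype(np.uint8),222,180,355,236)[0];show('lid',lid)
for p in cv2.boxPoints(cv2.minAreaRect(lid)): print(p,plane('top',p,48))
k=show('knob',blobs((g<100).astype(np.uint8),275,200,300,222)[0])
ks=show('knobS',blobs((gs<90).astype(np.uint8),305,215,330,242)[0])
print(tri(k,ks),plane('top',k,74),plane('side',ks,68))
w=show('wedge',blobs((g>130).astype(np.uint8),375,200,408,242)[0])
ws=show('wedgeS',blobs((gs>130).astype(np.uint8),345,145,375,182)[0])
print(tri(w,ws))
cv2.imwrite('pics/c1.png',np.hstack([cv2.resize(t[195:245,365:415],(400,400),interpolation=0),cv2.resize(s[140:190,335:385],(400,400),interpolation=0)]))
E
```

```text
lid 4184.5 (287.95606802883657, 210.64268928983947) (231, 192, 114, 39) ((287.5, 211.0), (38.0, 113.0), 90.0)
[231. 192.] [517.  155.8  48. ]
[344. 192.] [ 521.4 -101.9   48. ]
[344. 230.] [ 435.  -102.8   48. ]
[231. 230.] [430.6 152.2  48. ]
knob 56.0 (287.0625, 209.45535714285714) (283, 205, 9, 10) ((287.0000305175781, 209.50001525878906), (7.77817440032959, 9.192388534545898), 45.0)
knobS 145.5 (315.98854524627717, 228.2600229095074) (311, 220, 11, 18) ((316.0, 228.5), (17.0, 10.0), 90.0)
(array([477.4,  25.2,  64.8]), 1.1) [477.2  24.5  74. ] [475.7  28.4  68. ]
wedge 196.0 (394.0076530612245, 223.36054421768705) (388, 211, 13, 25) ((393.9231262207031, 223.3845977783203), (9.413573265075684, 24.318397521972656), 11.309932708740234)
wedgeS 444.0 (361.646021021021, 163.00525525525524) (350, 145, 25, 32) ((361.0999755859375, 159.3000030517578), (23.193105697631836, 31.961227416992188), 8.130102157592773)
(array([ 449.9, -213.8,   60. ]), 2.9)
```

View pics/c1.png

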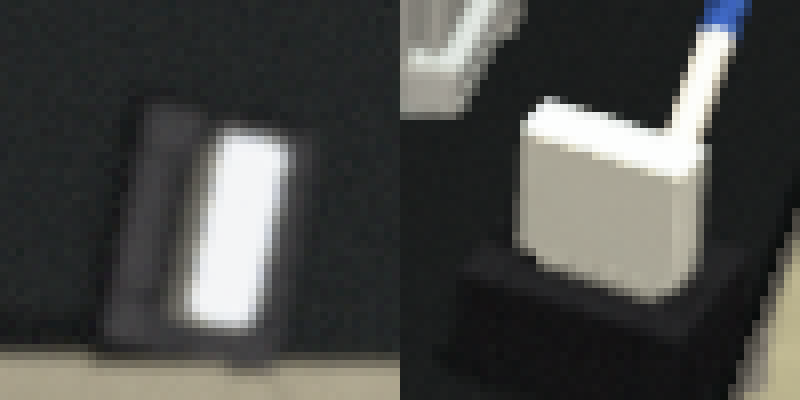

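Crop: left shows the bright wedge top, about x 388–402 and y 211–236, yawed roughly -0.15 rad. Right shows the head sitting on the stand's top. The knob comes out at (477, 25, ~66), which fits the expected height of 68. I'll move the lid now.

```bash
python3 - <<'E'
from h import *
t=cv2.imread('pics/top0.png');g=cv2.cvtColor(t,6)
for c in blobs((g>190).astype(np.uint8),375,200,408,242)[:1]:
    bp=cv2.boxPoints(cv2.minAreaRect(c)); P=np.array([plane('top',p,78) for p in bp]); print(P,P.mean(0),np.linalg.norm(np.diff(P,axis=0),axis=1))
for z in (0,150,250): print('screen low edge',z,plane('top',(140,166),z),plane('top',(212,167),z))
def st(m): print(m,readout.read_time_s(),readout.read_tcp_pos().round(1),readout.read_contact_force().round(1),round(float(readout.read_finger_gap()),1),readout.read_finger_force())
r=down(0)
ctrl.reach([477,25.3,160],r); ctrl.set_gripper(60,30); st('above')
ctrl.move_linear([477,25.3,53],max_speed=120); st('at')
ctrl.set_gripper(10,30); st('grip')
p=readout.read_tcp_pos()
ctrl.move_linear([p[0],p[1],p[2]+15],max_speed=60); ctrl.move_linear([p[0],p[1],p[2]+60]); st('lift')
cv2.imwrite('pics/s1.png',camera('side')[:,:,::-1])
E
```

```text
[[ 427.9 -197.2   78. ]
 [ 476.8 -207.    78. ]
 [ 473.6 -224.3   78. ]
 [ 424.7 -214.4   78. ]] [ 450.75  -210.725   78.   ] [49.87233702 17.5934647  49.89208354]
screen low edge 0 [582.5 390.    0. ] [583.1 215.6   0. ]
screen low edge 150 [554.4 318.9 150. ] [554.9 172.5 150. ]
screen low edge 250 [535.7 271.5 250. ] [536.1 143.7 250. ]
above 3.15 [477.   25.3 160. ] [ 0.1 -0.3  0.1] 60.2 0.0
at 4.1917 [477.6  25.2  53.6] [ 0.6 -0.6 -0.2] 60.3 0.0
grip 4.9 [477.   25.3  53.1] [-0.9  0.5  1.1] 20.8 30.00030715484172
lift 5.75 [476.9  25.3 112.9] [ 0.1  0.5 -2.1] 21.2 29.999625126365572
```

View pics/s1.png

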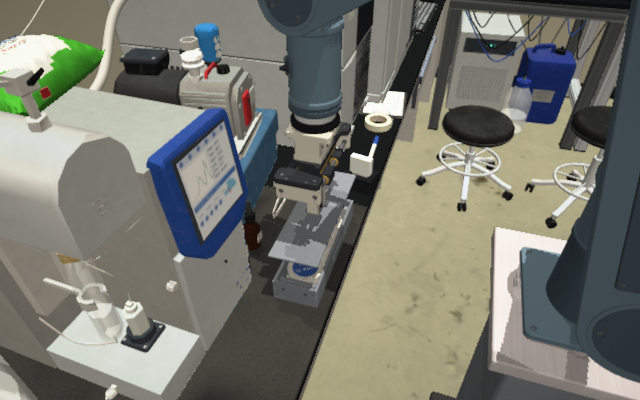

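The side view shows the lid hanging level from the knob, clear of the carrier, with a blue-topped tin visible under it. Next I'll set it down.

```bash
python3 - <<'E'
from h import *
def st(m): print(m,readout.read_time_s(),readout.read_tcp_pos().round(1),readout.read_contact_force().round(1),round(float(readout.read_finger_gap()),1),readout.read_finger_force())
ctrl.move_linear([478,250,113],max_speed=200); ctrl.move_linear([487,405,113],max_speed=200); st('over')
ctrl.move_linear([487,405,30],max_speed=100); st('near')
z=30
while z>12.5:
    z-=1; ctrl.move_linear([487,405,z],max_speed=40)
    if readout.read_contact_force()[2]>2: break
st('down'); 
ctrl.set_gripper(60); ctrl.dwell(.2); st('open')
ctrl.move_linear([487,405,130],max_speed=200)
ctrl.reach([370,-40,300],down(-0.198)); st('home')
cv2.imwrite('pics/t2.png',camera('top')[:,:,::-1]); cv2.imwrite('pics/s2.png',camera('side')[:,:,::-1])
t=cv2.imread('pics/t2.png');s=cv2.imread('pics/s2.png')
cv2.imwrite('pics/c2.png',np.vstack([cv2.resize(t[185:245,220:360],(700,300),interpolation=1),cv2.resize(s[185:315,265:365],(231,300))[:, :] if 0 else np.hstack([cv2.resize(s[185:310,265:365],(240,300)),cv2.resize(t[140:240,60:235],(460,300))[:,:460]])]))
E
```

```text
over 8.0 [486.9 404.  112.7] [-0.1 -0.7 -1.9] 20.9 29.999596860143356
near 8.9833 [487.6 405.3  30.7] [-1.  -0.4 -0.7] 20.9 29.9997093208367
down 13.4833 [487.2 405.1  13.1] [-1.  -0.6  5.8] 21.3 30.0009543687338
open 14.4917 [487. 405.  12.] [ 0.5 -0.5  0. ] 59.9 0.0
home 17.0167 [370.3 -39.7 299.7] [-0.2 -0.   0.1] 60.0 0.0
```

View pics/c2.png

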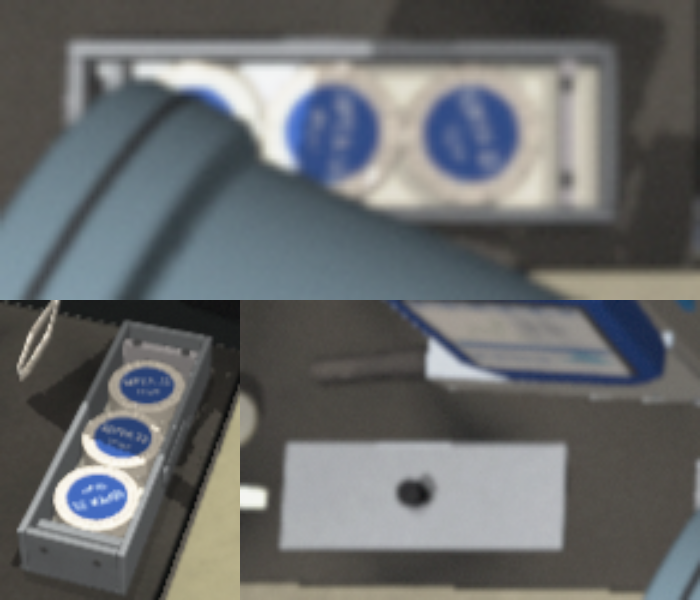

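The crop shows the lid flat on clear worktop at the left and the carrier open with three tins, but the arm hides tin_c. I'll pick up the wedge, then image again.

```bash
python3 - <<'E'
from h import *
def st(m): print(m,readout.read_time_s(),readout.read_tcp_pos().round(1),readout.read_contact_force().round(1),round(float(readout.read_finger_gap()),1),readout.read_finger_force())
x,y=450.7,-210.7
ctrl.reach([x,y,130],down(-0.198))
ctrl.move_linear([x,y,46],max_speed=100); st('at')
ctrl.set_gripper(8,60); st('grip')
ctrl.move_linear([x,y,66],max_speed=60); ctrl.move_linear([x,y,130],max_speed=150); st('up')
# turn the blade edge-on to the side camera, off to the right
ctrl.reach([400,-300,190],down(-0.198)); st('show')
cv2.imwrite('pics/t3.png',camera('top')[:,:,::-1]); cv2.imwrite('pics/s3.png',camera('side')[:,:,::-1])
t=cv2.imread('pics/t3.png');s=cv2.imread('pics/s3.png')
p=proj('side',[400,-300,170]).astype(int);print(p)
cv2.imwrite('pics/c3.png',np.vstack([cv2.resize(t[185:245,220:360],(700,300),interpolation=1),np.hstack([cv2.resize(s[185:310,265:365],(240,300)),cv2.resize(s[max(p[1]-50,0):max(p[1]-50,0)+75,p[0]-57:p[0]+58],(460,300))])]))
E
```

```text
at 19.1083 [ 451.2 -211.    46.6] [ 0.6  0.9 -0. ] 60.1 0.0
grip 19.8667 [ 450.7 -210.7   46. ] [-0.4  0.3  0.4] 16.2 59.999958872795105
up 20.925 [ 450.3 -210.4  129.4] [-1.1  0.6 -0.8] 16.4 59.999510049819946
show 21.475 [ 399.3 -299.8  188.9] [-0.4  0.1 -0.4] 16.0 59.99962091445923
[395 104]
```

View pics/c3.png

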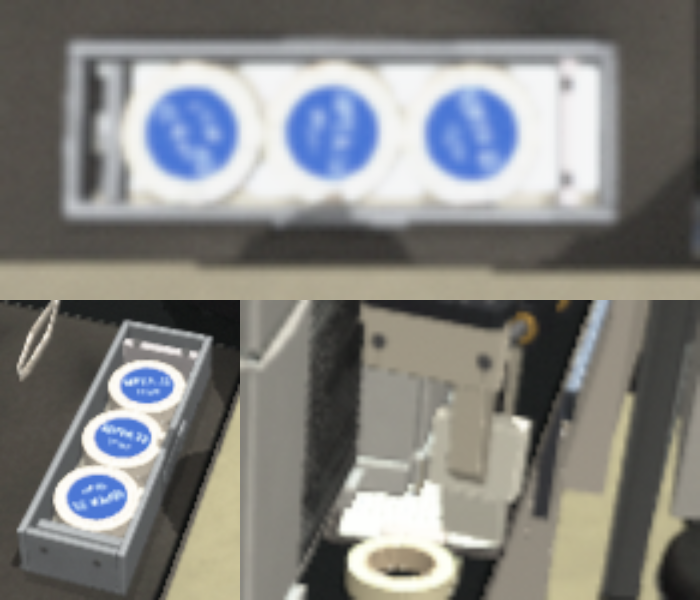

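The top crop shows three tins in a row, with a structure at each end: crop x~115 and crop x~565, i.e. px 243 and 333. In the side crop the wedge hangs upright in the gripper. I need to work out which end holds the bar.

```bash
python3 - <<'E'
from h import *
t=cv2.imread('pics/t3.png');s=cv2.imread('pics/s3.png');h=cv2.cvtColor(t,40);hs=cv2.cvtColor(s,40)
f=lambda h:((h[...,0]>100)&(h[...,0]<130)&(h[...,1]>110)&(h[...,2]>80)).astype(np.uint8)
for n,c in (('top',blobs(f(h),225,190,345,232,40)),('side',blobs(f(hs),270,190,355,300,40))):
    for b in c[:3]:
        (u,v),ax,_=cv2.fitEllipse(b); print(n,round(u,1),round(v,1),np.round(ax,1),plane(n,(u,v),34))
g=cv2.cvtColor(t,6)
# carrier outline by gray rows/cols
for v in (205,210,216): print(v,[int(a) for a in g[v,228:252]],[int(a) for a in g[v,318:350]])
for u in (233,343): print('col',u,plane('top',(u,192),44),plane('top',(u,229),44))
for u in (240.5,243,245.5,246,332,333.5,335): print(u,plane('top',(u,211),38)[1],plane('top',(u,211),34)[1])
# end views enlarged
cv2.imwrite('pics/c4.png',np.hstack([cv2.resize(s[188:225,300:360],(360,222),interpolation=2),cv2.resize(s[255:300,265:325],(360,270),interpolation=2)[:222]]))
cv2.imwrite('pics/c4.png',np.vstack([np.hstack([cv2.resize(s[188:228,302:362],(390,260),interpolation=2),cv2.resize(s[262:302,265:325],(390,260),interpolation=2)]),np.hstack([cv2.resize(t[188:233,228:268],(390,330),interpolation=2),cv2.resize(t[188:233,310:350],(390,330),interpolation=2)])]))
E
```

```text
top 285.6 211.2 [15.4 16.7] [476.4  31.3  34. ]
top 258.3 210.7 [15.1 16.4] [476.4  94.3  34. ]
top 313.4 211.4 [15.2 16.3] [476.9 -32.6  34. ]
side 305.0 266.6 [17.2 23.8] [474.8  94.5  34. ]
side 315.7 242.3 [14.1 21.6] [475.9  30.8  34. ]
side 326.3 220.4 [13.2 19.4] [475.1 -33.9  34. ]
205 [78, 79, 80, 83, 104, 143, 172, 168, 132, 84, 59, 67, 111, 162, 185, 175, 143, 167, 228, 244, 245, 243, 229, 192] [118, 130, 159, 206, 235, 244, 245, 243, 241, 243, 245, 246, 243, 230, 230, 240, 243, 245, 246, 246, 245, 223, 178, 169, 160, 127, 95, 89, 88, 86, 89, 87]
210 [80, 78, 78, 79, 100, 140, 162, 150, 109, 79, 98, 158, 208, 213, 198, 195, 214, 237, 244, 244, 224, 165, 125, 119] [132, 118, 117, 119, 132, 191, 237, 244, 245, 244, 245, 246, 243, 229, 231, 240, 243, 245, 246, 246, 245, 221, 174, 169, 161, 126, 95, 84, 86, 84, 84, 83]
216 [82, 81, 78, 83, 116, 165, 177, 148, 100, 64, 61, 85, 124, 164, 182, 177, 175, 219, 241, 243, 242, 229, 183, 139] [175, 158, 141, 155, 206, 239, 245, 244, 243, 242, 244, 246, 243, 229, 230, 240, 243, 245, 246, 246, 245, 218, 170, 166, 159, 125, 93, 82, 83, 83, 83, 83]
col 233 [517.6 152.1  44. ] [433.  148.7  44. ]
col 343 [521.9 -99.8  44. ] [ 437.4 -100.8   44. ]
240.5 134.5 135.3
243 128.8 129.6
245.5 123.0 123.8
246 121.9 122.7
332 -75.4 -75.5
333.5 -78.8 -78.9
335 -82.3 -82.4
```

View pics/c4.png

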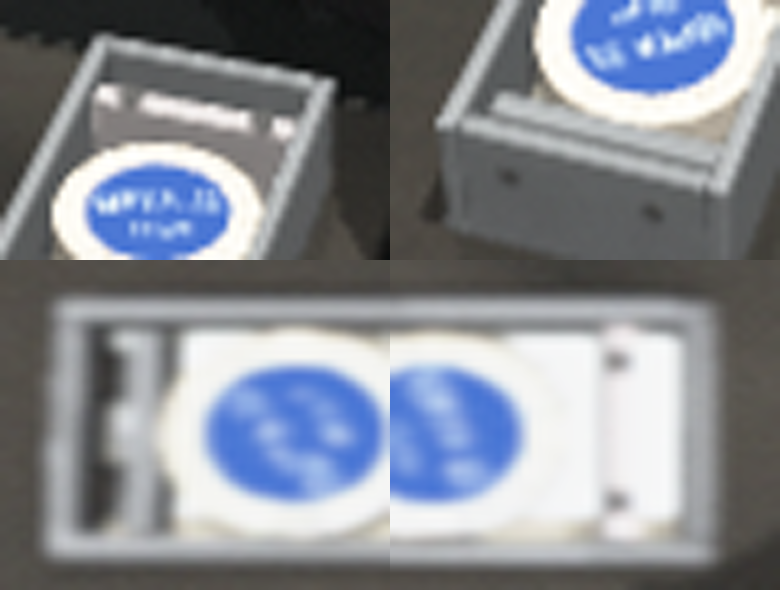

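Crops: the right end (-y) has the cream cross bar with two screws, top edge at about y -75, and beyond it a clear gap to tin_a. The left end has the sprung plate touching tin_c, so the carrier is not turned round: centre about (477, 25.4), yaw about 0.01. Before inserting, I'll view the blade edge-on to check which way it slopes.

```bash
python3 - <<'E'
from h import *
ctrl.reach([440,-170,140],down(-0.198+np.pi/2))
print(readout.read_time_s(),readout.read_tcp_pos(),readout.read_joints().round(2))
s=camera('side')[:,:,::-1]; p=proj('side',[440,-170,110]).astype(int); print(p, proj('side',[[440,-170,98],[440,-170,130]]))
cv2.imwrite('pics/c5.png',cv2.resize(s[p[1]-35:p[1]+25,p[0]-35:p[0]+35],(700,600),interpolation=2))
E
```

```text
22.7667 [ 440.15260799 -169.7235235   139.88733676] [-0.61  0.19  1.83 -0.    1.12 -0.41]
[361 155] [[361.6 160.1]
 [362.4 147.3]]
```

View pics/c5.png

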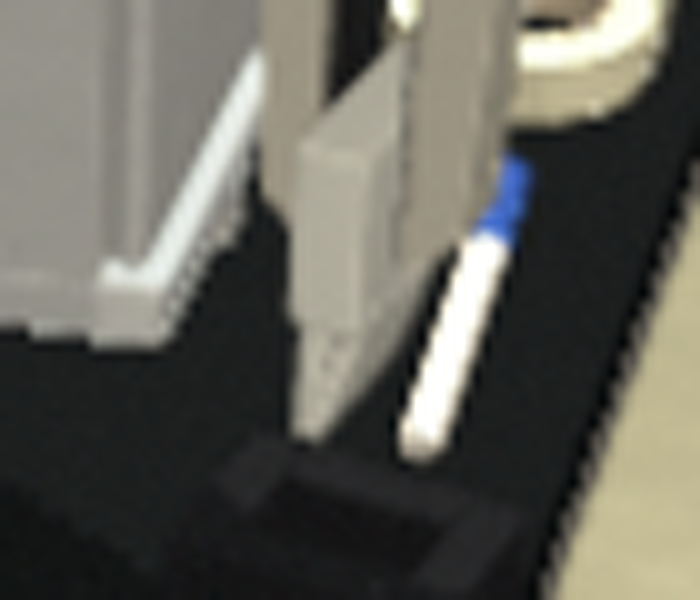

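The edge-on view shows the flat face on the left (+x) and the slope on the right (-x), so at carrier yaw the slope faces +y as needed. Now I'll insert it gently.

```bash
cat > ins.py <<'E'
from h import *
def st(m): print(m,round(float(readout.read_time_s()),2),readout.read_tcp_pos().round(1),readout.read_contact_force().round(1),round(float(readout.read_finger_gap()),1))
def F(n=4):
    a=[]
    for _ in range(n): a.append(readout.read_contact_force()); ctrl.dwell(.02)
    return np.mean(a,0)
E
python3 - <<'E'
from ins import *
X,Y=477,-65.0
ctrl.reach([X,Y,130],down(0.01)); ctrl.move_linear([X,Y,86],max_speed=100); ctrl.dwell(.2)
f0=F(8); st('above'); print(f0.round(2))
z=86; ok=True
while z>72:
    z-=2; ctrl.move_linear([X,Y,z],max_speed=40); f=F()-f0
    if abs(f[2])>2.5 or abs(f[1])>2.5: ok=False;break
st('z'); print(z,(F()-f0).round(1),ok)
if ok:
    y=Y
    while y>Y-4:
        y-=.5; ctrl.move_linear([X,y,z],max_speed=20); f=F()-f0
        if f[1]>2: break
    st('bar'); print(y,f.round(1))
np.save('f0.npy',f0)
E
```

```text
above 25.17 [477.3 -65.1  86.5] [-0.9 -0.5 -1.2] 16.9
[-0.15 -0.26 -0.76]
z 27.38 [477.  -65.   71.9] [-0.6  0.1 -1.4] 16.0
72 [0.2 0.3 0. ] True
bar 28.4 [477. -66.  72.] [0.4 3.8 0.4] 16.4
-66.5 [0.9 4.  1.3]
```

The bar face was met at y≈-66.3, as the images predicted, with the point already in the gap. Next I'll descend until it touches the tin, release, and look at the height.

```bash
python3 - <<'E'
from ins import *
f0=np.load('f0.npy'); X,y,z=477,-66.0,72
ctrl.move_linear([X,y,z],max_speed=20)
while z>47:
    z-=1; ctrl.move_linear([X,y,z],max_speed=30); f=F(3)-f0
    if f[2]>4 or abs(f[1])>6: break
st('touch'); print(z,f.round(1))
ctrl.set_gripper(36); st('open'); ctrl.dwell(.1)
ctrl.move_linear([X,y,110],max_speed=120); ctrl.set_gripper(0,10); ctrl.dwell(.1); st('up')
np.save('z.npy',z); np.save('f1.npy',F(8))
cv2.imwrite('pics/s6.png',camera('side')[:,:,::-1])
s=cv2.imread('pics/s6.png');cv2.imwrite('pics/c6.png',cv2.resize(s[170:290,260:400],(700,600),interpolation=2))
E
```

```text
touch 33.75 [477.2 -66.   55.4] [-0.2  4.9  4.8] 16.3
55 [-0.2  4.9  5.7]
open 34.32 [477.  -66.1  55. ] [-0.9  0.4  0.2] 35.8
up 35.87 [477. -66. 110.] [0.5 0.4 0.6] 0.4
```

View pics/c6.png

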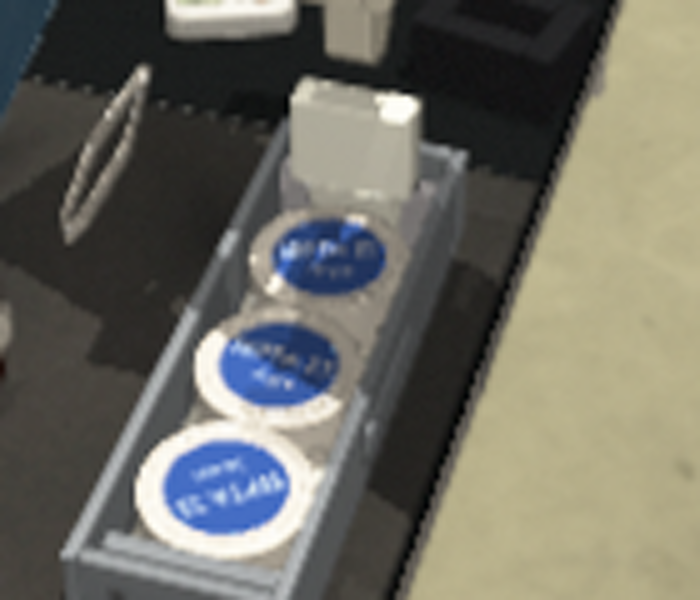

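The wedge stands upright and free in the gap and the tins are flat. Next I'll push on the head's top with closed fingers to about 17 N.

```bash
python3 - <<'E'
from ins import *
f1=np.load('f1.npy'); X,y=477,-66.3; z=91
ctrl.move_linear([X,y,z],max_speed=80); ctrl.dwell(.1); print((F()-f1).round(1))
L=[];fz=0
while z>70:
    z-=1.0 if fz<2 else (.6 if fz<12 else .3)
    ctrl.move_linear([X,y,z],max_speed=20); f=F(3)-f1; fz=f[2]; L.append((round(z,1),round(float(fz),1),round(float(f[1]),1)))
    if fz>16.3 or readout.read_time_s()>58: break
ctrl.dwell(.3); print(L,(F(8)-f1).round(1)); st('pushed')
E
```

```text
[-0.6  0.  -0.4]
[(90.0, -0.2, -0.4), (89.0, -0.3, -0.3), (88.0, -0.3, -0.2), (87.0, 3.2, -0.0), (86.4, 4.9, 0.2), (85.8, 5.9, 0.1), (85.2, 7.8, 0.9), (84.6, 8.2, 0.6), (84.0, 10.1, 0.4), (83.4, 11.0, 1.0), (82.8, 12.3, 0.9), (82.5, 13.1, 1.0), (82.2, 14.0, 0.8), (81.9, 14.4, 1.1), (81.6, 15.5, 0.3), (81.3, 16.0, 0.7), (81.0, 17.1, 1.2)] [-1.6  1.3 16.6]
pushed 42.14 [478.9 -66.9  83.3] [-1.   1.9 17. ] 0.6
```

It took 17 N, and the head top is at about 83 mm, so the centre is at about 62 mm. Next I'll back off and check.

```bash
python3 - <<'E'
from ins import *
ctrl.move_linear([477,-66.3,130],max_speed=100); ctrl.reach([400,-250,250],down(0)); st('clear')
t=camera('top')[:,:,::-1];s=camera('side')[:,:,::-1]
cv2.imwrite('pics/c7.png',np.hstack([cv2.resize(s[170:310,255:395],(400,400),interpolation=2),cv2.resize(t[130:240,70:350],(400,157))[:, :] if 0 else cv2.copyMakeBorder(cv2.resize(t[130:240,70:350],(400,157)),0,243,0,0,0)]))
E
```

```text
clear 43.71 [ 399.9 -249.   248.9] [-0.3  0.2 -0.2] 0.4
```

View pics/c7.png

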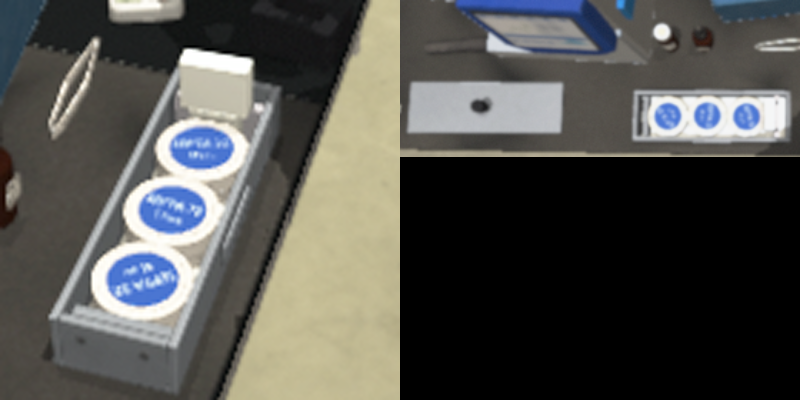

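The wedge sits upright against the bar, the tins are flat in a tight row, and the lid lies flat on the worktop. The robot is clear, so I'm handing in.

```bash
python3 -c "
from plant import ctrl
print(ctrl.close_job())"
```

```text
the job is handed in; nothing more can be done
None
```

The job is handed in, with no verdict returned: the lid lies flat on clear worktop, the wedge was pushed in with about 17 N and released, and the last pictures show it upright against the bar with the tins flat; the clamping forces on the tins could not be read directly.

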